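# Lock the indexing turntable

### The arm

A 6-joint arm with a two-finger parallel gripper is mounted at the origin on the work surface. World frame = base frame: x ahead of the robot, y to its left, z up, the work surface at z = 0. Lengths are in m, angles in degrees, forces in N, time in s.
With the tool pointing down it reaches from about 0.3 to 0.75 m from the base axis. Payload 8.5 kg.
Tool frame: the origin (TCP) lies between the finger pads; the fingertips stand ahead of it and the grasp point (between the pads) lies 5 mm behind it (r.nose_length is the x of the fingertips in the tool frame, in m); x points along the fingers, y is the direction in which the jaws open and shut, and the axes are right-handed (so a half turn about x gives the same grasp; the last joint's range is limited). The gripper opens to 85 mm and grips with 20 to 120 N. Pads are 22 mm wide; open, the fingers measure 114 mm over their backs; the gripper's body (76 mm by 85 mm) begins 54 mm behind the grasp point. The pads swing forward as they close: fully open they stand 13 mm farther back than shut.
Start: joints at [63.925, 21.807, 74.336, -0, 83.858, -12.336], TCP at [0.131, 0.534, 0.245] pointing down, gripper open.
Joint ranges: [-178.18, 178.18], [-50.72, 133.34], [12.68, 142.11], [-81.47, 261.47], [9.98, 163.14], [-165.26, 165.26]. Speed limits (degrees/s): [136.94, 136.94, 180, 180, 180, 180].

### API

Orientations are given as [roll, pitch, yaw] about the fixed x, y, z axes, in that order (R = Rz(yaw) Ry(pitch) Rx(roll)).
In Python, from plant import r gives the robot as it stands.
- The arm moves only by the shell command python3 -m creep 'ROWS' [OPENING] [FORCE]. ROWS is JSON, a list of rows, each a list of 4 numbers: the shift along the tool's x, y, z in units of 30 mm (1.0 is 30 mm), then the turn about the tool's x in units of 8 degrees (1.0 is 8 degrees). In form: [[x, y, z, twist], ...]. A call has 1 to 8 rows; each row is the pose to reach, as a shift and turn from the pose commanded when the call began, along the tool's axes at that moment; what a row does not reach only later rows make up. A row lasts 1/8 s, in which the tool goes at most 62.5 mm and 10.7 degrees, less where a joint would pass 70% of its speed; a pose out of reach is approached as far as the arm can. A call with a gripper value outside its range is refused whole. OPENING is the closure, from 0 (fully open) to 1 (shut), set as the call begins (- or left out, the last holds). The fingers move at their own pace and stop on an object; FORCE is the grip in N (left out, the last holds). Time passes only in rows, so rows that repeat a pose let the fingers close. It gives the time, the measured TCP pose, the force and the opening at its end, in the units of the state.
- r.state(): the state, without advancing time (a new reading comes with each control period).
- r.read_camera(name): name is "scene" or "top" or "wrist"; returns a dict with "frame" (480x640x3 uint8, red, green, blue), "camera_matrix" (3x3 intrinsics, pixels), "origin" and "rotation" of the camera in the world. Camera axes: x right, y down, z forward; pixel columns grow to the right and rows downward; lengths in m; the calibration is good to about 2 mm. A picture is of the moment at which its call begins. There is no depth.
- r.finish_job(): hands the job in, once; it reports no verdict.
The state is a dict: "t": time; "joint_positions": joint angles; "qd": joint speeds; "tau": joint torques, N m; "tcp_pos": TCP position; "orientation": TCP orientation; "force": force on the tool from outside, world axes, zero at the start; "moment": the same for the moment, N m; "gripper_width": finger opening in m.
Only numpy, scipy, OpenCV 4.12 (cv2) and the standard library are available. Lean on these libraries where they do the work, as an engineer would, in place of code of your own. Each camera call takes 0.05 s, during which the arm holds its last target. There are 200 camera calls.

### The job

Lock the indexing turntable on the bench: push the yellow peg round with the fingertips until the slot in the steel disc faces the lock bar, then push the bar by its red head along its guide into the slot until the head is fully home against the guide. Only push things, do not lift the bar out of its guide; leave everything else where it stands, and finish with the hand clear.

Things in the scene. Friction and masses are not known exactly. Their poses are not given: they have to be found in the camera images.
- fixture: Turntable's plywood board, fixed to the bench, 18 mm thick. Origin on the disc's vertical axis at bench level (board's underside); +x runs from the disc's centre out along the lock bar, z up. Board: x -95 to +235 mm, y -100 to +100 mm. A wooden bowl blank (48 mm across, top 65 mm above the bench) is fixed on the middle of the disc.
- guide_end (a point): Outer end of the bar's guide, on its middle line at board level, 148 mm along the fixture's +x. The guide: two aluminium rails at x 88 to 148 mm, 16 mm apart, 20 mm wide, tops 36 mm above the bench, open above. The bar's red head must come to rest against these rail ends.
- disc (a joint): Turn of the steel disc in rad, counter-clockwise from above. 0 (or 6.283) = slot facing the bar, along fixture +x. Starts at 0.6 to 5.68; turns either way; stops at -1.5 and 7.8. Disc 156 mm across, 14 mm thick, top 35 mm above the bench; one radial slot 18 mm wide, 32 mm deep, mouth flared to 28 mm. It stays where left (friction 0.12 N m, 2 N at the peg).
- slot_mouth (a point): Middle of the slot's mouth, on the disc's rim 78 mm from its axis, 27 mm above the bench; red lines run along both sides of the slot.
- bar_line (a point): Fixed point of the fixture where the slot's mouth must come: 78 mm out on the bar's line, 27 mm above the bench.
- peg_top (a point): Top centre of the yellow upright peg on the disc, diametrically opposite the slot, 58 mm from the axis; peg 16 mm across, from the disc's top (35 mm) to 80 mm above the bench.
- lock_bar: Loose steel bar on the board between the rails, 14 wide, 16 high, 97 mm long, tapered nose; 0.25 kg. Red head on its outer end: 16 mm thick, 32 wide, 32 high (top 50 mm above the bench). Origin: underside, at the head's inner face; +x outward: nose end at -97, head's outer face at +16 mm. Home: origin at fixture x 148 mm (nose 27 mm inside the rim); starts 33 to 48 mm farther out.
- setup_block: brass setup block, 20 x 20 x 45 mm, standing on the fixture's board beside the guide; origin at the centre of its underside
- screw_jar: small amber jar, 34 mm across, 50 mm tall, standing on the fixture's board beside the guide; origin at the centre of its underside
- glue_bottle: yellow glue bottle with an orange cap, 54 mm across, 150 mm tall, standing on the bench; origin at the centre of its underside
- mug: blue mug, 80 mm across, 90 mm tall, standing on the bench; origin at the centre of its underside
- hammer: hammer lying on the bench, 260 mm long; origin under the middle of it, x along the handle towards the head
- screwdriver: screwdriver lying on the bench, 200 mm long; origin under the middle of it, x along it towards the blade
- offcut: pale wooden offcut, 90 x 45 x 38 mm, lying on the bench; origin at the centre of its underside
Not all that is in view belongs to the job. Several things have the shape of the lock_bar; the one meant has the colours described above.

How it is judged (in metres and radians):
On the way, in this order (a step that is already met when the one before it is completed fails the run):
1. the slot is turned to face the bar while the bar is still out (distance between slot_mouth and bar_line below 0.009 m and x of lock_bar in the frame of fixture above 0.16 m), for 0.1 s.
2. the bar is pushed home into the slot (distance between slot_mouth and bar_line below 0.009 m and x of lock_bar in the frame of fixture below 0.151 m), for 0.1 s.
At the end, for the whole second after the job is handed in: The bar lies flat in its guide and in the slot, its red head within 3 mm of the guide rails, the slot's mouth within 5 mm of the bar's line, bar and disc at rest (distance between slot_mouth and bar_line below 0.005 m and x of lock_bar in the frame of fixture between 0.143 and 0.151 m and y of lock_bar in the frame of fixture between -0.003 and 0.003 m and z of lock_bar in the frame of fixture below 0.021 m and angle between lock_bar's own z axis and vertical below 0.05 rad and linear speed of lock_bar below 0.01 m/s and velocity of joint disc between -0.03 and 0.03 rad/s); the robot touches nothing.
It fails at once if the lock bar is lifted (more than 10 mm, or tilted more than 0.2 rad) instead of pushed (z of lock_bar in the frame of fixture above 0.028 m or angle between lock_bar's own z axis and vertical above 0.2 rad).
It fails at once if a bystander is shifted by more than 25 mm, or knocked over (distance of any of setup_block, screw_jar, glue_bottle, mug, hammer, screwdriver, offcut from where it was at the start of the episode above 0.025 m or angle between any of setup_block, screw_jar, glue_bottle, mug's own z axis and vertical above 0.5 rad).
It also fails if it takes over 51 s, if anything falls off the work surface, if the arm or the gripper's body presses on something with over 40 N, if the wrist force passes 120 N, or if a joint passes its speed limit or range.

## Working session

There is one attempt and no reset: what is moved stays moved. The work goes in short steps, Python scripts to look and compute and a shell command to move; the robot and the scene stay as the last step left them, time stands still between calls to the robot, and variables do not carry over. Pictures are saved under pics/ and viewed, about 8 in all and at most 12, crops included, and the job is handed in when it is done.

```bash
mkdir -p pics
cat > h.py <<'E'
import numpy as np, cv2
from plant import r
def shot(n,fn=None):
    c=r.read_camera(n)
    if fn: cv2.imwrite('pics/'+fn,c["frame"][:,:,::-1])
    return c
def ray(c,uv,z):
    d=np.array(c["rotation"])@np.linalg.inv(c["camera_matrix"])@np.array([uv[0],uv[1],1.])
    o=np.array(c["origin"]); return o+d*(z-o[2])/d[2]
def proj(c,p):
    q=np.array(c["rotation"]).T@(np.array(p)-c["origin"]); q=np.array(c["camera_matrix"])@q
    return q[:2]/q[2]
E
python3 - <<'E'
from h import *
import pickle
a=shot("top","top1.png");b=shot("scene","scene1.png")
pickle.dump((a,b),open('c1.pkl','wb'))
s=r.state();print({k:np.round(v,3) for k,v in s.items()},r.nose_length)
for c in(a,b):print(np.round(c["origin"],3),np.round(c["rotation"],2).tolist())
E
```

```text
{'t': np.float64(0.1), 'joint_positions': array([ 63.926,  21.838,  74.379,   0.   ,  83.859, -12.336]), 'qd': array([ 0.099, -0.131, -0.144, -0.035,  0.036,  0.118]), 'tau': array([ 3.0000e-03, -4.4923e+01, -2.3165e+01, -0.0000e+00,  4.0000e-03,
       -0.0000e+00]), 'tcp_pos': array([0.131, 0.534, 0.245]), 'orientation': array([-102.567,   89.925, -116.305]), 'force': array([ 0.786, -1.119, -0.137]), 'moment': array([-0.001,  0.011, -0.022]), 'gripper_width': np.float64(0.085)} 0.014
[0.331 0.071 1.717] [-174.66, -0.59, -89.94]
[1.458 0.292 0.81 ] [-126.81, -0.03, 102.65]
```

View pics/top1.png

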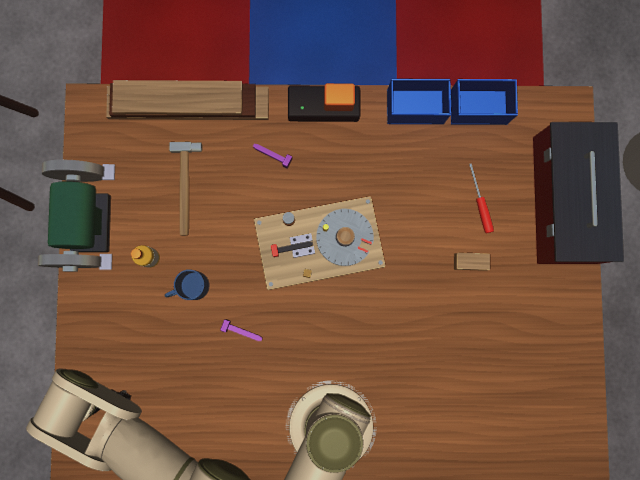

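View pics/scene1.png

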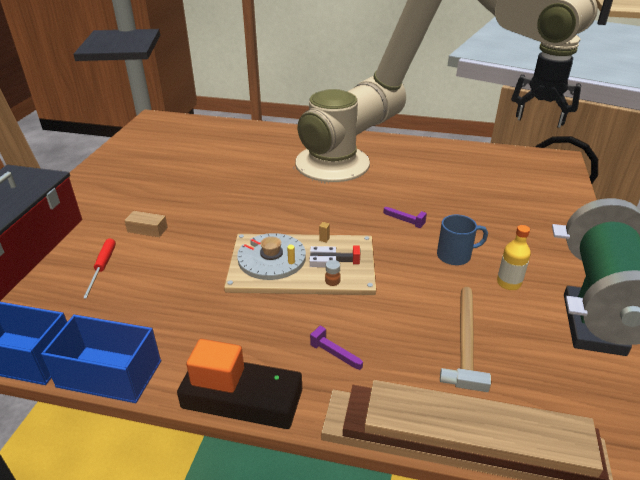

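Candidates are the bar on the board with a red head, top view (275,250), and two purple look-alikes at (272,155) and (242,330). I choose the red-headed one lying in the guide. The yellow peg is at (325,227), and the slot with its red lines is at about (364,246), facing away from the bar. Next I measure.

```bash
cat >> h.py <<'E'
from scipy.spatial.transform import Rotation as Ro
_s=shot
def shot(n,fn=None):
    c=_s(n,fn); c["rotation"]=Ro.from_euler('xyz',c["rotation"],degrees=True).as_matrix(); return c
def blobs(c,lo,hi,roi,amin=4):
    x0,y0,x1,y1=roi
    h=cv2.cvtColor(c["frame"],cv2.COLOR_RGB2HSV)[y0:y1,x0:x1]
    m=cv2.inRange(h,lo,hi)
    if lo[0]==0: m|=cv2.inRange(h,(172,lo[1],lo[2]),(180,255,255))
    n,l,st,ce=cv2.connectedComponentsWithStats(m)
    return [(st[i,4],ce[i]+[x0,y0]) for i in range(1,n) if st[i,4]>=amin]
E
python3 - <<'E'
from h import *
import pickle
a,b=pickle.load(open('c1.pkl','rb'))
for c in(a,b):c["rotation"]=Ro.from_euler('xyz',c["rotation"],degrees=True).as_matrix()
print(a["camera_matrix"][0],np.round(a["rotation"],3).tolist())
print("base",proj(a,[0,0,0]),proj(b,[0,0,0]))
f=a["frame"];cv2.imwrite('pics/crop1.png',cv2.resize(f[190:295,245:395],None,fx=5,fy=5,interpolation=cv2.INTER_CUBIC)[:,:,::-1])
R=(245,190,395,295)
for ar,u in blobs(a,(0,150,110),(6,255,255),R): print('red',ar,u,ray(a,u,.045)[:2],ray(a,u,.035)[:2])
for ar,u in blobs(a,(22,150,130),(34,255,255),R): print('yel',ar,u,ray(a,u,.08)[:2])
Rb=(225,225,380,300)
for ar,u in blobs(b,(0,150,110),(6,255,255),Rb): print('red',ar,u,ray(b,u,.040)[:2],ray(b,u,.035)[:2])
for ar,u in blobs(b,(22,150,130),(34,255,255),Rb): print('yel',ar,u,ray(b,u,.06)[:2])
# board corners from saturation/colour
for u in [(255,219),(371,197),(385,267),(268,290)]: print(ray(a,u,.018)[:2])
E
```

```text
[622.65672288   0.         311.28558754] [[0.001, -0.996, 0.093], [-1.0, -0.002, -0.01], [0.01, -0.093, -0.996]]
base [330.72342985 425.99032488] [331.450372   163.01922851]
red 14 [366.07142857 241.        ] [ 0.49721041 -0.0946016 ] [ 0.49820637 -0.09558923]
red 72 [274.18055556 249.98611111] [0.47237782 0.15334247] [0.47322529 0.15383751]
red 19 [362.26315789 249.05263158] [ 0.47535569 -0.08416002] [ 0.47622097 -0.08508522]
red 11 [255.09090909 241.36363636] [ 0.48251795 -0.08275067] [ 0.47618214 -0.08518578]
red 13 [248.23076923 246.53846154] [ 0.5051113  -0.09197392] [ 0.49892222 -0.09446893]
red 125 [355.976 254.432] [0.47965981 0.15581825] [0.47330543 0.1549325 ]
yel 11 [290.27272727 248.27272727] [0.51530213 0.01195844]
[0.56005232 0.20793911]
[ 0.62212609 -0.11177868]
[ 0.42853706 -0.14858131]
[0.36538469 0.17076834]
```

View pics/crop1.png

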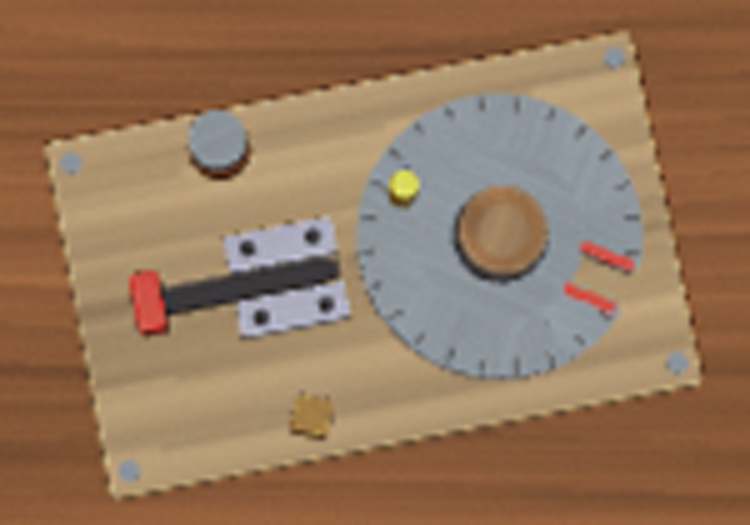

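The crop confirms the choice: red-headed bar (crop 148,302) between the rails, peg (404,186), slot lines (600,277), jar (218,138), brass block (312,415).

Run:
```python
from h import *
import pickle
a,b=pickle.load(open('c1.pkl','rb'))
for c in(a,b):c["rotation"]=Ro.from_euler('xyz',c["rotation"],degrees=True).as_matrix()
O=np.array([.5074,-.0391]);th=np.radians(101.1);ux=np.array([np.cos(th),np.sin(th)]);uy=np.array([-ux[1],ux[0]])
fx=lambda p:np.round(1000*np.array([(p[:2]-O)@ux,(p[:2]-O)@uy]),1)
L=lambda u,z:(lambda p:print(np.round(p[:2],4),fx(p)))(ray(a,(u[0]/5+245-.4,u[1]/5+190-.4),z))
print('bowl');L((501,229),.065)
print('disc l r t b');[L(u,.035) for u in[(358,235),(643,235),(500,93),(500,380)]]
print('peg');L((404,184),.08)
print('red');print(fx(ray(a,(366.07,241),.035)),fx(ray(a,(362.26,249.05),.035)),fx(ray(a,(274.18,249.99),.048)))
print('jar block');L((218,132),.068);L((312,412),.063)
print('scene red',fx(np.array([.47618,-.08519])),fx(np.array([.4989,-.0945])),'peg',fx(ray(b,(290.27,248.27),.06)))
s=r.state();R=Ro.from_euler('xyz',s["orientation"],degrees=True).as_matrix();print(np.round(R,3))
yw=np.degrees(np.arctan2(R[1,1],R[0,1]));print('tool y world deg',yw,'q1,q6',s["joint_positions"][[0,5]])
```

```text
bowl
[ 0.5101 -0.0359] [ 2.6 -3.3]
disc l r t b
[0.5099 0.04  ] [ 77.1 -17.7]
[ 0.5103 -0.1151] [-75.1  11.8]
[ 0.5881 -0.0376] [-14.  -79.5]
[ 0.4312 -0.0369] [16.8 74.4]
peg
[0.5324 0.0164] [ 49.7 -35.2]
red
[-53.7  19.9] [-39.1  39.4] [195.5  -2.4]
jar block
[0.5616 0.1154] [141.2 -82.9]
[0.4123 0.0649] [120.4  73.3]
scene red [-39.2  39.5] [-52.7  19. ] peg [ 48.6 -17.6]
[[-0.001  0.237  0.971]
 [-0.001  0.971 -0.237]
 [-1.    -0.001 -0.   ]]
tool y world deg 76.26187588217992 q1,q6 [ 63.92617038 -12.33572788]
```

```bash
cat >> h.py <<'E'
O=np.array([.5098,-.0370]);th=np.radians(101.2)
ux=np.array([np.cos(th),np.sin(th)]);uy=np.array([-ux[1],ux[0]])
def pose():
    s=r.state();R=Ro.from_euler('xyz',s["orientation"],degrees=True).as_matrix()
    return s,np.array(s["tcp_pos"]),R,np.degrees(np.arctan2(R[1,1],R[0,1]))
def go(xyz,yaw=None,quiet=False):
    "units (x,y,z,twist) to world point and tool-y yaw"
    s,p,R,y=pose()
    d=R.T@(np.array(xyz)-p)/.03
    tw=0 if yaw is None else -((yaw-y+180)%360-180)/8
    o=np.round([*d,tw],2); return o
E
python3 -m creep '[[0,-1.7,2.1,1.3],[0,-3.4,4.2,2.6],[0,-5.1,6.3,3.9],[0,-6.8,8.4,5.2],[0,-8.5,10.5,6.5],[0,-10.2,12.6,7.8],[0,-11.9,14.7,9.1],[0,-13.6,17,10.4]]' 0.5
python3 -c "
from h import *
print(pose()[3],pose()[0]['joint_positions'],go([.5324,.0164,.15],-17))"
```

```text
t: 1.1
tcp_pos: [0.4351, 0.1351, 0.2453]
orientation: [-132.6, 90.0, 130.1]
force: [0.6, 1.0, -0.0]
gripper_width: 0.0429
-7.29990295853829 [2.30240664e+00 1.23071332e+01 8.83489493e+01 9.50993198e-03
 7.93511633e+01 9.60055228e+00] [3.17 3.72 3.51 1.21]
```

```bash
python3 -m creep '[[0.6,1.2,1.2,0.5],[1.5,2.5,2.4,1],[2.4,3.72,3.5,1.5],[3.2,3.72,3.5,1.9],[3.2,3.72,3.5,1.9],[3.2,3.72,3.5,1.9]]'
python3 -c "
from h import *
c=shot('wrist','w1.png')
print(pose()[1],pose()[3],go([.5324,.0164,.057],-20), proj(c,[.5324,.0164,.08]))"
```

```text
t: 1.85
tcp_pos: [0.5325, 0.0197, 0.1503]
orientation: [101.1, 89.9, -10.9]
force: [0.5, 0.8, 0.2]
gripper_width: 0.0424
[0.53257653 0.01971887 0.15053082] -22.040985525225373 [ 3.12  0.03  0.11 -0.26] [325.55017197 272.88277037]
```

View pics/w1.png

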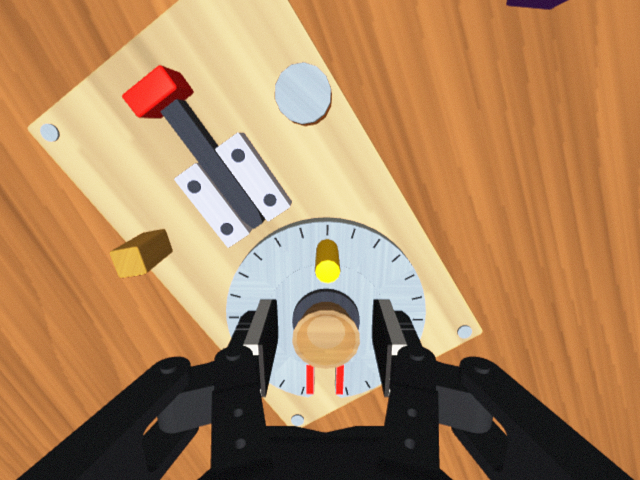

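The wrist view agrees: peg top seen at (327,272), predicted (325.5,273). The jaws straddle its line, so I descend over the peg.

```bash
python3 -m creep '[[1,0.03,0.11,0],[2,0.03,0.11,0],[3.1,0.03,0.11,0],[3.1,0.03,0.11,0],[3.1,0.03,0.11,0]]' 0.5
python3 -m creep '[[0,0,0,0],[0,0,0,0]]' 0.7
cat >> h.py <<'E'
def arc(step,n=8,z=.057,lead=0,yawoff=0):
    "rows to move the TCP round the disc axis by -step deg per row (58 mm), yaw tangential"
    s,p,R,y=pose(); a0=np.degrees(np.arctan2(*(p[:2]-O)[::-1]))
    print('angle now',a0,'yaw rel',(y-a0)%360,'z',p[2],'F',s['force'],'q6',s['joint_positions'][5])
    for k in range(1,n+1):
        a=a0-step*k; w=np.radians(a); q=O+.058*np.array([np.cos(w),np.sin(w)])
        print(go([*q,z],a-90+yawoff))
E
python3 -c "
from h import *
arc(4.5)"
```

```text
t: 2.52
tcp_pos: [0.5328, 0.016, 0.058]
orientation: [101.2, 89.8, -10.9]
force: [1.1, -0.6, -0.4]
gripper_width: 0.0426
t: 2.78
tcp_pos: [0.5323, 0.0159, 0.0572]
orientation: [99.9, 89.9, -12.2]
force: [0.7, -0.8, 0.3]
gripper_width: 0.0256
angle now 66.94122195338517 yaw rel 270.93001291042674 z 0.05724895220661183 F [ 0.66261345 -0.76171592  0.31882331] q6 11.093072877016274
[ 0.01  0.15 -0.01  0.68]
[0.01 0.3  0.01 1.24]
[0.01 0.45 0.04 1.8 ]
[0.01 0.6  0.09 2.37]
[0.01 0.74 0.14 2.93]
[0.01 0.87 0.21 3.49]
[0.01 1.01 0.28 4.05]
[0.01 1.13 0.37 4.62]
```

```bash
python3 -m creep '[[0,0.15,0,0.65],[0,0.3,0.01,1.2],[0,0.45,0.04,1.8],[0,0.6,0.09,2.35],[0,0.74,0.14,2.9],[0,0.87,0.21,3.5],[0,1.01,0.28,4.05],[0,1.13,0.37,4.6]]'
python3 -c "
from h import *
arc(4.5)"
```

```text
t: 3.78
tcp_pos: [0.5593, -0.0067, 0.0567]
orientation: [-139.6, 89.9, 71.3]
force: [0.5, 3.8, -0.7]
gripper_width: 0.0257
angle now 31.485452233996387 yaw rel 269.42844871312275 z 0.05670353869600925 F [ 0.46118221  3.753624   -0.74696938] q6 46.21418448766505
[-0.01  0.15  0.    0.49]
[-0.01  0.3   0.02  1.05]
[-0.01  0.45  0.05  1.62]
[-0.01  0.6   0.09  2.18]
[-0.01  0.74  0.14  2.74]
[-0.01  0.88  0.2   3.3 ]
[-0.01  1.01  0.27  3.87]
[-0.01  1.14  0.36  4.43]
```

```bash
python3 -m creep '[[0,0.15,0,0.5],[0,0.3,0.02,1.05],[0,0.45,0.05,1.6],[0,0.6,0.09,2.2],[0,0.74,0.14,2.75],[0,0.88,0.2,3.3],[0,1.01,0.27,3.9],[0,1.14,0.36,4.45]]'
python3 -c "
from h import *
arc(4.5)"
```

```text
t: 4.78
tcp_pos: [0.5678, -0.0417, 0.0567]
orientation: [-140.7, 89.9, 34.6]
force: [1.5, 2.2, -0.7]
gripper_width: 0.0254
angle now -4.669029746263691 yaw rel 269.9815318264765 z 0.05671284340416564 F [ 1.47681502  2.23489647 -0.72389081] q6 78.5253656716755
[-0.01  0.15  0.01  0.56]
[-0.01  0.3   0.03  1.12]
[-0.01  0.45  0.06  1.69]
[-0.01  0.6   0.1   2.25]
[-0.01  0.74  0.15  2.81]
[-0.01  0.88  0.22  3.37]
[-0.01  1.01  0.29  3.94]
[-0.01  1.14  0.38  4.5 ]
```

```bash
python3 -m creep '[[0,0.15,0.01,0.55],[0,0.3,0.03,1.1],[0,0.45,0.06,1.7],[0,0.6,0.1,2.25],[0,0.74,0.15,2.8],[0,0.88,0.22,3.35],[0,1.01,0.29,3.95],[0,1.14,0.38,4.5]]'
python3 -c "
from h import *
c=shot('top')
for ar,u in blobs(c,(0,150,110),(6,255,255),(245,190,395,295)): print(ar,u,(ray(c,u,.035)[:2]-O)@np.array([ux,uy]).T)
arc(4.5)"
```

```text
t: 5.78
tcp_pos: [0.5538, -0.0751, 0.0567]
orientation: [-128.3, 89.9, 11.0]
force: [0.6, 2.2, -0.4]
gripper_width: 0.0256
32 [273.875   246.71875] [ 0.19345006 -0.01008008]
12 [327.         252.33333333] [0.05505247 0.03261801]
angle now -41.4443234702563 yaw rel 270.5830347502411 z 0.05673545664482876 F [-0.16025523 -0.2567993   0.23996969] q6 110.9399402863066
[-0.01  0.15  0.01  0.64]
[-0.01  0.3   0.03  1.2 ]
[-0.01  0.45  0.06  1.76]
[-0.01  0.6   0.11  2.32]
[-0.01  0.74  0.16  2.89]
[-0.01  0.88  0.23  3.45]
[-0.01  1.01  0.3   4.01]
[-0.01  1.13  0.39  4.57]
```

```bash
python3 -m creep '[[0,0.15,0.01,0.6],[0,0.3,0.03,1.2],[0,0.45,0.06,1.75],[0,0.6,0.11,2.3],[0,0.74,0.16,2.9],[0,0.88,0.23,3.45],[0,1.01,0.3,4],[0,1.01,0.3,4]]'
python3 -c "
from h import *
c=shot('top','t2.png');b=shot('scene','s2.png')
for c,R in((c,(245,190,395,295)),(b,(225,225,380,300))):
  for ar,u in blobs(c,(0,150,110),(6,255,255),R): print(ar,u,((ray(c,u,.035)[:2]-O)@np.array([ux,uy]).T).round(4))
w=shot('wrist','w2.png');print([proj(w,[*(O+ux*x),.035]).round() for x in(.05,.078,.1)])
cv2.imwrite('pics/m2.png',np.hstack([cv2.resize(w['frame'],(400,300)),cv2.resize(b['frame'][225:300,225:380],(400,300))])[:,:,::-1])
arc(1,3)"
```

```text
t: 6.82
tcp_pos: [0.527, -0.0924, 0.0567]
orientation: [-151.8, 90.0, -44.3]
force: [1.4, 0.8, -0.5]
gripper_width: 0.0257
13 [323. 240.] [ 0.0591 -0.0024]
31 [273.87096774 246.64516129] [ 0.1934 -0.0103]
14 [326.  248.5] [0.0557 0.0219]
125 [355.976 254.432] [ 0.1954 -0.0015]
13 [295.46153846 247.46153846] [0.0557 0.0211]
16 [296.75   253.5625] [ 0.0601 -0.0018]
[array([315., 477.]), array([310., 511.]), array([307., 537.])]
angle now -72.63397681298416 yaw rel 270.1983914825489 z 0.056495853533430576 F [0.45682072 0.29654151 0.39807249] q6 139.81579802235635
[-0.02  0.03  0.    0.15]
[-0.02  0.07  0.    0.27]
[-0.02  0.1   0.    0.4 ]
```

View pics/m2.png

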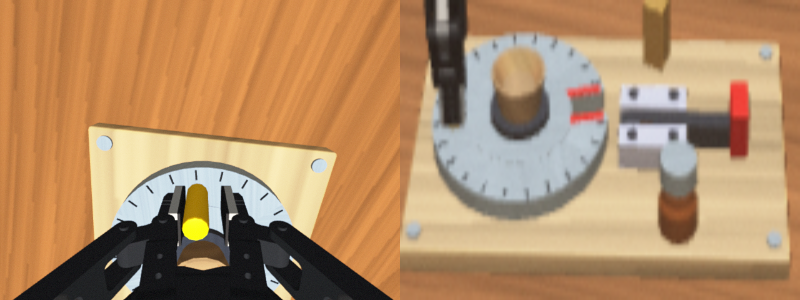

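Picture m2: the slot (red lines, scene crop about (585,105)) is nearly at the bar. Both cameras put it 9.6° short, so I turn that much more.

```bash
python3 -c "
from h import *
arc(3.2,3)"
python3 -m creep '[[0,0.08,0,0.3],[0,0.16,0.01,0.6],[0,0.24,0.02,0.9],[0,0.32,0.03,1.2],[0,0.32,0.03,1.2],[0,0.32,0.03,1.2]]'
python3 -c "
from h import *
c=shot('top','t3.png');b=shot('scene','s3.png')
for c,R in((c,(245,190,395,295)),(b,(225,225,380,300))):
  for ar,u in blobs(c,(0,150,110),(6,255,255),R): print(ar,u,((ray(c,u,.035)[:2]-O)@np.array([ux,uy]).T).round(4))
arc(1,1)"
```

```text
angle now -72.63397681298416 yaw rel 270.1983914825489 z 0.056495853533430576 F [0.45682072 0.29654151 0.39807249] q6 139.81579802235635
[-0.02  0.11  0.01  0.42]
[-0.02  0.22  0.01  0.82]
[-0.02  0.32  0.03  1.22]
t: 7.72
tcp_pos: [0.5177, -0.0945, 0.0564]
orientation: [-130.6, 90.0, -32.7]
force: [0.8, 0.2, 0.5]
gripper_width: 0.0252
13 [322.38461538 236.69230769] [ 0.059  -0.0116]
41 [273.82926829 247.41463415] [ 0.1939 -0.0082]
15 [324.33333333 245.46666667] [0.0585 0.0129]
125 [355.976 254.432] [ 0.1954 -0.0015]
12 [297.41666667 249.91666667] [0.0608 0.0119]
13 [296.76923077 256.07692308] [ 0.0607 -0.011 ]
angle now -82.11925334024384 yaw rel 270.03139398405676 z 0.05639527936343726 F [ 0.955313   -0.01020086  1.03488377] q6 148.85147477072914
[-0.02  0.03 -0.    0.13]
```

The slot is aligned to about 0.5° in both views. I open, lift, and go round to the bar's head.

```bash
python3 -m creep '[[0,0,0,0],[0,0,0,0],[-1.7,0,0,0],[-3.4,0,0,0],[-3.4,0,0,0]]' 0.5
python3 -c "
from h import *
c=shot('top','t4.png');b=shot('scene','s4.png')
for c,R in((c,(245,190,395,295)),(b,(225,225,380,300))):
  for ar,u in blobs(c,(0,150,110),(6,255,255),R): print(ar,u,((ray(c,u,.035 if u[0]>300 or ar<50 else .045)[:2]-O)@np.array([ux,uy]).T).round(4))
print(pose()[1],pose()[3],go([*(O+.240*ux),.150],-78.8))"
```

```text
t: 8.45
tcp_pos: [0.5189, -0.0949, 0.1617]
orientation: [-121.9, 89.6, -24.0]
force: [-0.4, -0.7, -0.3]
gripper_width: 0.0431
13 [322.38461538 236.69230769] [ 0.059  -0.0116]
71 [274.14084507 249.90140845] [ 0.194  -0.0005]
15 [324.33333333 245.46666667] [0.0585 0.0129]
125 [355.976 254.432] [ 0.1954 -0.0015]
13 [297.69230769 249.84615385] [0.0614 0.0122]
13 [296.76923077 256.07692308] [ 0.0607 -0.011 ]
[ 0.5172178  -0.09428565  0.1580073 ] -172.13372021073576 [  0.27   0.45   9.91 -11.67]
```

```bash
python3 -m creep '[[0,0,1.4,-1.3],[0,0.1,2.8,-2.6],[0,0.2,4.2,-3.9],[0,0.3,5.6,-5.2],[0,0.4,7,-6.5],[0,0.45,8.4,-7.8],[0,0.45,9.9,-9.1],[0,0.45,9.9,-10.4]]' 1
python3 -c "
from h import *
print(pose()[1],pose()[3],go([*(O+.240*ux),.043],-78.8))"
```

```text
t: 9.55
tcp_pos: [0.4621, 0.2002, 0.1566]
orientation: [3.5, 89.8, -174.9]
force: [-0.8, -1.2, -0.4]
gripper_width: 0.0
[0.46206155 0.20019085 0.15655588] -88.38027497755029 [ 3.79  0.06 -0.05 -1.2 ]
```

```bash
python3 -m creep '[[0,0.06,-0.05,-0.6],[1,0.06,-0.05,-1.2],[2,0.06,-0.05,-1.2],[3,0.06,-0.05,-1.2],[3.8,0.06,-0.05,-1.2],[3.8,0.06,-0.05,-1.2],[3.8,0.06,-0.05,-1.2]]'
python3 -c "
from h import *
p=pose();print(p[1],p[3],((p[1][:2]-O)@np.array([ux,uy]).T).round(4))
for x in(.21,.19,.179):print(x,go([*(O+x*ux),.043],-78.8))
cv2.imwrite('pics/w5.png',cv2.resize(np.hstack([shot('wrist')['frame'],cv2.resize(shot('scene')['frame'][200:320,225:385],(640,480))]),(800,300))[:,:,::-1])"
```

```text
t: 10.42
tcp_pos: [0.4651, 0.1962, 0.0444]
orientation: [-2.6, 90.0, -172.0]
force: [0.0, -0.2, -0.2]
gripper_width: -0.0001
[0.46505444 0.19618067 0.0444366 ] -79.33896074681695 [ 0.2374 -0.0014]
0.21 [ 0.05  0.91  0.04 -0.07]
0.19 [ 0.05  1.58  0.03 -0.07]
0.179 [ 0.05  1.95  0.03 -0.07]
```

View pics/w5.png

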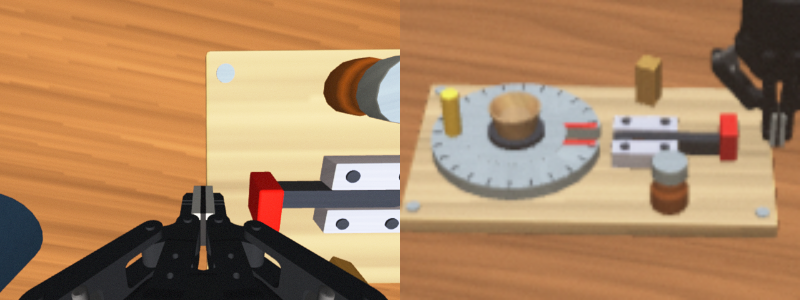

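The view shows the closed fingertips just outside the red head, at its middle, with the slot in line with the bar. I push slowly.

```bash
python3 -m creep '[[0,0.2,0.03,0],[0,0.4,0.03,0],[0,0.6,0.03,0],[0,0.8,0.03,0],[0,1,0.03,0],[0,1.2,0.03,0],[0,1.4,0.03,0],[0,1.5,0.03,0]]'
cat > chk.py <<'E'
from h import *
p=pose();print(p[1],((p[1][:2]-O)@np.array([ux,uy]).T).round(4),p[0]['force'])
b=shot('scene')
for ar,u in blobs(b,(0,150,110),(6,255,255),(225,225,380,300)): print(ar,u,((ray(b,u,.035 if ar<40 else .045)[:2]-O)@np.array([ux,uy]).T).round(4))
E
python3 chk.py
```

```text
t: 11.52
tcp_pos: [0.4726, 0.1514, 0.0443]
orientation: [-100.9, 90.0, 89.7]
force: [-0.4, 2.6, 1.3]
gripper_width: -0.0001
[0.47259494 0.15144242 0.04433982] [ 1.921e-01 -1.000e-04] [-0.36996975  2.635511    1.26346403]
124 [345.78225806 253.71774194] [ 0.1717 -0.0123]
13 [297.69230769 249.84615385] [0.0614 0.0122]
13 [296.76923077 256.07692308] [ 0.0607 -0.011 ]
```

```bash
python3 -m creep '[[0,0.1,0,0],[0,0.2,0,0],[0,0.3,0,0],[0,0.4,0,0],[0,0.47,0,0],[0,0.47,0,0]]'; python3 chk.py
```

```text
t: 12.32
tcp_pos: [0.4752, 0.1377, 0.0443]
orientation: [77.6, 90.0, -91.7]
force: [0.1, 0.1, -0.0]
gripper_width: 0.0001
[0.47517857 0.13768155 0.0442876 ] [0.1781 0.    ] [ 0.08623455  0.13572574 -0.04476611]
115 [339.88695652 253.12173913] [ 0.1584 -0.0104]
12 [297.41666667 249.91666667] [0.0608 0.0119]
13 [296.76923077 256.07692308] [ 0.0607 -0.011 ]
```

```bash
python3 -m creep '[[0,0.05,0,0],[0,0.1,0,0],[0,0.1,0,0]]'; python3 -m creep '[[0,0.05,0,0],[0,0.1,0,0],[0,0.1,0,0]]'; python3 -m creep '[[0,0.03,0,0],[0,0.06,0,0],[0,0.06,0,0]]'; python3 chk.py
```

```text
t: 12.75
tcp_pos: [0.4752, 0.1368, 0.0443]
orientation: [-91.8, 89.8, 98.8]
force: [-1.7, 14.6, 0.8]
gripper_width: -0.0
t: 13.12
tcp_pos: [0.4752, 0.1364, 0.0444]
orientation: [-94.4, 89.5, 96.2]
force: [-2.5, 34.6, 1.9]
gripper_width: -0.0003
t: 13.5
tcp_pos: [0.4752, 0.1362, 0.0444]
orientation: [-94.9, 89.4, 95.7]
force: [-2.9, 46.0, 3.1]
gripper_width: -0.0001
[0.47522874 0.136216   0.04443318] [0.1766 0.0003] [-2.90885314 45.97468898  3.11501378]
118 [339.20338983 253.26271186] [ 0.1569 -0.011 ]
12 [297.41666667 249.91666667] [0.0608 0.0119]
13 [296.76923077 256.07692308] [ 0.0607 -0.011 ]
```

The force rises sharply at a firm stop, and the head is at about the home position. I back off, lift and check.

```bash
python3 -m creep '[[0,-0.3,0,0],[0,-0.8,0,0],[0,-1.4,0,0],[-1.5,-1.5,0,0],[-3,-1.5,0,0],[-4,-1.5,0,0],[-4,-1.5,0,0],[-4,-1.5,0,0]]'
python3 chk.py; python3 -c "
from h import *
b=shot('scene');t=shot('top')
cv2.imwrite('pics/f.png',np.hstack([cv2.resize(b['frame'][215:305,225:345],(400,300),interpolation=2),cv2.resize(t['frame'][200:290,260:380],(400,300),interpolation=2)])[:,:,::-1])
for z in(.0,.016):
  pass
for ar,u in blobs(t,(0,150,110),(6,255,255),(245,190,395,295)): print(ar,u,((ray(t,u,.048 if ar>40 else .035)[:2]-O)@np.array([ux,uy]).T).round(4))"
```

```text
t: 14.55
tcp_pos: [0.4677, 0.1747, 0.1634]
orientation: [-0.6, 89.9, -169.9]
force: [0.7, 0.1, -0.9]
gripper_width: -0.0001
[0.4676706  0.17472457 0.16344662] [2.159e-01 2.000e-04] [ 0.65465395  0.05101007 -0.86950573]
117 [339.23076923 253.2991453 ] [ 0.1569 -0.0111]
13 [297.69230769 249.84615385] [0.0614 0.0122]
13 [296.76923077 256.07692308] [ 0.0607 -0.011 ]
13 [322.38461538 236.69230769] [ 0.059  -0.0116]
40 [289.05 249.5 ] [0.1545 0.0053]
15 [324.33333333 245.46666667] [0.0585 0.0129]
```

View pics/f.png

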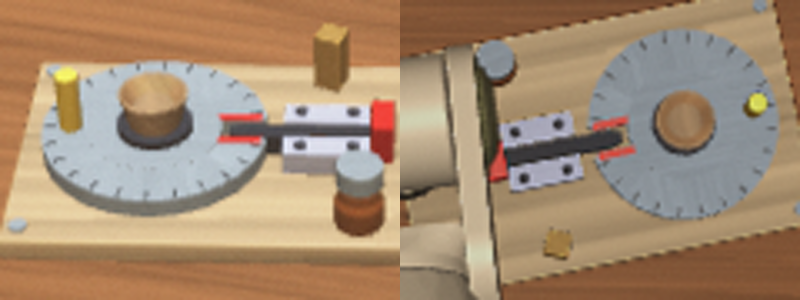

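Bar nose is in the slot and the red head sits against the rails, with no gap visible. I move the hand away to clear the top view for one last measurement, then hand in.

```bash
python3 -m creep '[[0,-1,0,0],[0,-2,0,0],[0,-3.5,0,0],[0,-5,0,0],[0,-6,0,0],[0,-6,0,0],[0,-6,0,0],[0,-6,0,0]]'
python3 -c "
from h import *
import pickle
t=shot('top');t0,_=pickle.load(open('c1.pkl','rb'));t0['rotation']=t['rotation']
for c in(t0,t):
  for ar,u in blobs(c,(0,150,110),(6,255,255),(245,190,395,295)): print(ar,u,((ray(c,u,.048 if ar>40 else .035)[:2]-O)@np.array([ux,uy]).T).round(4))
cv2.imwrite('pics/g.png',cv2.resize(t['frame'][200:290,260:380],(800,600),interpolation=2)[:,:,::-1])"
```

```text
t: 15.7
tcp_pos: [0.4352, 0.3505, 0.1641]
orientation: [33.6, 90.0, -135.8]
force: [-0.3, -0.6, -0.1]
gripper_width: -0.0001
14 [366.07142857 241.        ] [-0.0552  0.0228]
72 [274.18055556 249.98611111] [0.1939 0.    ]
19 [362.26315789 249.05263158] [-0.0406  0.0423]
13 [322.38461538 236.69230769] [ 0.059  -0.0116]
71 [287.95774648 247.66197183] [0.1564 0.001 ]
15 [324.33333333 245.46666667] [0.0585 0.0129]
```

View pics/g.png

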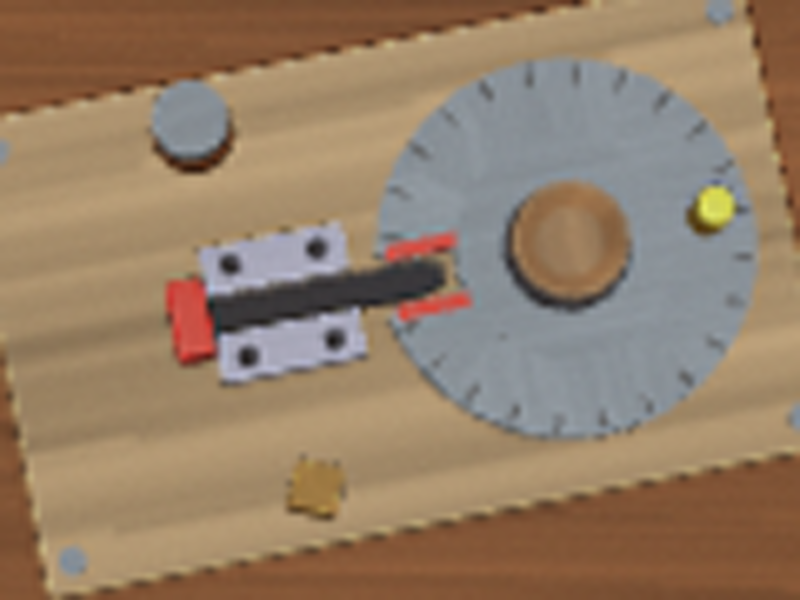

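The head's centre is at x = 156.4 mm (home is 156), in contact with the rails, and the nose is in the slot. The bystanders on the board have not moved and the hand is clear.

```bash
python3 -c "
from plant import r
print(r.finish_job(), r.state()['t'])"
```

```text
the job is handed in; nothing more can be done
the job is handed in; nothing more can be done
```

The turntable is locked, and I handed the job in at about 16 s of the 51 s. `finish_job` gives no verdict, so the result rests on my own checks.

I straddled the yellow peg with the part-open jaws and turned the disc about 146° clockwise, until the slot faced the bar. Then I opened, lifted clear, and pushed the bar home by its red head with the closed fingertips. It came to a firm stop, with a pushing force of about 46 N at the wrist.

Last checks:
- **Bar:** the head's centre measured at x = 156.4 mm from the top camera (156 is home) and y about 1 mm, with no gap visible at the rails.
- **Disc:** the slot lines were centred within about 0.7 mm of the bar line (about 0.5°) in both cameras, and the nose is visibly in the slot.
- **Surroundings:** the jar and brass block look unmoved; I did not check the other bystanders again. The hand ended well clear.

The scene camera gave the head's y as −11 mm. I disregarded that: it sees the side of the head, so casting its centroid onto one height skews the position, and the unobstructed top view shows the head centred in the guide.

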